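# Badge press: first stroke on the shell, then change dies

### The arm

A 6-joint arm with a two-finger parallel gripper is mounted at the origin on the work surface. World frame = base frame: x ahead of the robot, y to its left, z up, the work surface at z = 0. Lengths are in m, angles in degrees, forces in N, time in s.
With the tool pointing down it reaches from about 0.35 to 0.975 m from the base axis. Payload 4.9 kg.
Tool frame: the origin (TCP) lies midway between the tips of the shut fingers; the grasp point (between the pads) lies 19 mm behind it (ctrl.grip_depth is the distance from the TCP to the grasp point, in m); z points along the fingers, y is the line along which they close (so a half turn about z gives the same grasp; the last joint's range is limited). The gripper opens to 85 mm and grips with 20 to 120 N. Pads are 22 mm wide; open, the fingers measure 114 mm over their backs; the gripper's body (76 mm by 85 mm) begins 54 mm behind the grasp point. The pads swing forward as they close: fully open they stand 13 mm farther back than shut.
Start: joints at [-81.589, 3.019, 92.412, -0, 84.569, -6.818], TCP at [0.164, -0.603, 0.231] pointing down, gripper open.
Joint ranges: [-172.51, 172.51], [-57.92, 126.97], [3.15, 148.05], [-58.71, 238.71], [5.1, 150.11], [-179.66, 179.66]. Speed limits (degrees/s): [147.25, 147.25, 180, 180, 180, 180].

### API

Orientations are given as a 3x3 rotation matrix whose columns are the frame's x, y, z axes.
In Python, from rig import ctrl gives the robot as it stands. Calls block until the motion is done:
- ctrl.move_pose(position, orientation): joint-space move of the TCP to a pose.
- ctrl.move_l(position, velocity=0.15, rotation=None, max_force=None): straight line of the TCP; rotation=None keeps the orientation; velocity is the mean speed in m/s. With max_force (N) it stops when the force on the tool has changed by that much, and returns True; else False.
- ctrl.goto_joints(angles): joint-space move.
- ctrl.gripper_to(opening, effort=None): finger opening in m; effort is the grip in N (None keeps the last); returns when the fingers have stopped.
- ctrl.dwell(seconds).
- ctrl.ik(position, orientation): joint angles nearest the present ones, or None.
- ctrl.get_obs(): the state.
- ctrl.get_image(name): name is "side" or "top"; returns the picture (384x512x3 uint8, red, green, blue); there is no depth.
- ctrl.calibration(name): a dict with "fx", "fy", "cx", "cy" (pixels), "dist" ([k1, k2, p1, p2, k3] as OpenCV has them; the pictures are not rectified), "rvec" (rotation vector, rad) and "tvec" (3), from world to camera coordinates, as OpenCV has them. Camera axes: x right, y down, z forward; pixel columns grow to the right and rows downward; lengths in m; the calibration is good to about 2 mm. A picture is of the moment at which its call begins. calibration takes no time and is no camera call.
A pose or a line that the arm cannot do raises ctrl.Unreachable and nothing moves.
- ctrl.close_job(): hands the job in; it is judged then, once.
The state is a dict: "t": time; "joint_positions": joint angles; "joint_vel": joint speeds; "effort": joint torques, N m; "tool_pos": TCP position; "tcp_rot": TCP orientation; "ft_force": force on the tool from outside, world axes, zero at the start; "moment": the same for the moment, N m; "finger_gap": finger opening in m; "finger_force": force on a finger pad.
Only numpy, scipy, OpenCV 4.12 (cv2) and the standard library are available. Lean on these libraries where they do the work, as an engineer would, in place of code of your own. Each camera call takes 0.05 s, during which the arm holds its last target. There are 200 camera calls.

### The job

Work the badge press: push the die slide by its upright grip fully to the end stop that brings the domed badge shell under the ram, press the lever all the way down once the slide is home, and let it come right up again. Then push the slide fully to its other end stop so that the flat pin back stands under the ram, ready but not pressed. Press the lever only with the slide at an end stop and move the slide only with the lever up, keep both badge parts in their dies, and leave the other things on the table where they are.

Things in the scene. Friction and masses are not known exactly. Their poses are not given: they have to be found in the camera images.
- press: Grey badge press, fixed: base 260 (x) x 300 (y) x 18 mm, column at the back, head over the middle (x -32 to 122, y +-27, z 152 to 208 mm), dark end-stop blocks 34 mm high at the left and right edges, lever sticking out on the +y side. Origin: centre of the underside; -x is its front, towards the robot; the die slide travels along y.
- die_slide (a joint): Die slide's position along the press's y, m: 0 middle, -0.05 and +0.05 at the end stops; 2 N friction, stays where left. Aluminium block 92 x 196 mm, top 46 mm above the table, with two round dies 74 mm wide, 10 mm deep, 50 mm either side of its middle: at +0.05 the die on its -y side is under the ram, at -0.05 the one on its +y side.
- slide_grip (a point): Centre of the top face (93 mm above the table) of the slide's black upright grip, 20 (press x) x 26 (press y) x 52 mm high. It stands at the slide's front, 98 mm in front of the ram's axis, free on both sides; below it are a tongue 36 mm wide (top 44 mm above the table) and the base plate (top 18 mm). Moves with the slide.
- press_lever (a joint): Angle of the sprung lever in rad: 0 fully up (rest), 0.6 fully down on its stop. About 5 N at the handle to start and 12 N at the bottom; the spring brings it up again. It lowers the ram 43 mm.
- lever_grip (a point): Middle of the lever's black round handle bar, 26 mm thick, 90 mm long along the press's x; press it from above. It turns about an axis along the press's x through (20, 40, 200) mm in the press's frame, at 170 mm radius: 0.5 rad above level at joint 0, 0.1 rad below level at 0.6.
- ram_axis (a point): Point on the ram's axis, 46 mm above the table, fixed to the press (0, 0, 46 mm in its frame): a part is under the ram when its middle is here.
- ram_pad: Dark steel disc at the ram's foot, 52 mm wide and 13 mm thick, slightly cushioned; origin at the centre of its underside, 90 mm above the table when the lever is up.
- shell: Badge shell: steel disc 63 mm wide with a smooth domed top, 14 mm high, lying loose in one of the two dies (either one). Origin: centre of its underside.
- pin_back: Badge back: flat steel disc 63 mm wide, 5 mm thick, with a straight pin bar across its top (10 mm high in all), lying loose in the other die. Origin: centre of its underside.
- glue_stick: Bystander: upright glue stick, 30 mm wide, 96 mm high, near the press under the lever's side. Origin: centre of its foot.
- tin: Bystander: round jar of badge parts, 80 mm wide, 75 mm high, on the right of the press. Origin: centre of its foot.
- badge_a: Bystander: finished badge lying on the table, 62 mm wide, 10 mm high. Origin: centre of its underside.
- badge_b: Bystander: another finished badge, same size. Origin: centre of its underside.
- block_stamp: Bystander: wooden hand stamp, block 60 x 85 x 20 mm with a turned handle, 65 mm high in all. Origin: centre of its underside.
Mind the look-alikes: they are no part of the job. What is shaped like the shell but orange or red is not meant.

How it is judged (in metres and radians):
On the way, in this order (a step that is already met when the one before it is completed fails the run):
1. the die slide is at the end stop with the domed shell under the ram, lever up ((value of joint die_slide above 0.047 m or value of joint die_slide below -0.047 m) and horizontal distance between shell and ram_axis below 0.012 m and value of joint press_lever below 0.1 rad), for 0.2 s.
2. the lever is all the way down with the slide still at that stop and the ram pressing on the shell ((value of joint die_slide above 0.047 m or value of joint die_slide below -0.047 m) and horizontal distance between shell and ram_axis below 0.012 m and value of joint press_lever above 0.56 rad and contact force between ram_pad and shell above 2 N), for 0.1 s.
At the end, for the whole second after the job is handed in: The die slide is within 3 mm of its other end stop with the pin back under the ram (middle within 12 mm of the ram's axis), the lever is up (under 0.05 rad), and the shell and the pin back lie at rest in their dies ((value of joint die_slide above 0.047 m or value of joint die_slide below -0.047 m) and horizontal distance between pin_back and ram_axis below 0.012 m and height (world z) of shell between 0.031 and 0.042 m and height (world z) of pin_back between 0.031 and 0.042 m and value of joint press_lever below 0.05 rad and linear speed of each of shell, pin_back below 0.02 m/s); the robot touches nothing.
It fails at once if the lever is down (over 0.15 rad) while the slide is more than 6 mm from both end stops (value of joint press_lever above 0.15 rad and value of joint die_slide between -0.044 and 0.044 m).
It fails at once if the ram presses on the pin back (contact force between ram_pad and pin_back above 1 N).
It fails at once if the shell or the pin back leaves its die (not (height (world z) of shell between 0.026 and 0.048 m) or not (height (world z) of pin_back between 0.026 and 0.048 m)).
It fails at once if another thing on the table is moved by more than 30 mm or tipped over (distance of any of glue_stick, tin, badge_a, badge_b, block_stamp from where it was at the start of the episode above 0.03 m or angle between any of glue_stick, tin, badge_a, badge_b, block_stamp's own z axis and vertical above 0.5 rad).
It also fails if it takes over 69 s, if anything falls off the work surface, if the arm or the gripper's body presses on something with over 40 N, if the wrist force passes 120 N, or if a joint passes its speed limit or range.

## Working session

There is one attempt and no reset: what is moved stays moved. The work goes in short steps, each a Python script; the robot and the scene stay as the last script left them, time stands still between calls to the robot, and variables do not carry over. Pictures are saved under pics/ and viewed, at most 10 in all, crops included, and the job is handed in when it is done.

```bash
mkdir -p pics
python3 - <<'E'
from rig import ctrl
import cv2
for n in("side","top"):
    im=ctrl.get_image(n); cv2.imwrite(f"pics/{n}0.png",cv2.cvtColor(im,cv2.COLOR_RGB2BGR)); c=ctrl.calibration(n)
    R=cv2.Rodrigues(c["rvec"])[0] if hasattr(c["rvec"],'shape') else cv2.Rodrigues(__import__('numpy').array(c["rvec"]))[0]
    print(n,-R.T@c["tvec"],R[2],c["fx"],c["dist"])
print(ctrl.get_obs()["t"])
E
```

```text
side [0.27780299 0.54581342 0.92420071] [ 0.31536491 -0.57046487 -0.75836324] 390.2367054926152 [-0.12072579  0.          0.          0.          0.        ]
top [ 0.46874556 -0.00251202  1.12069719] [ 0.12876161 -0.02141953 -0.99144422] 366.9604051127432 [-0.02967085  0.          0.          0.          0.        ]
0.1
```

View pics/side0.png

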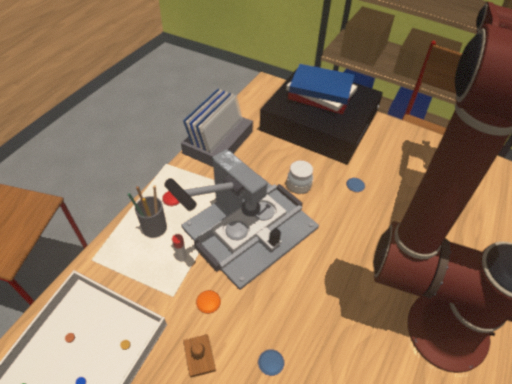

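View pics/top0.png

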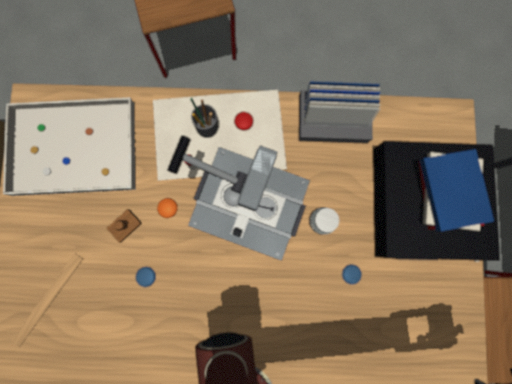

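The side view shows the press near (250,220), the slide grip near (275,237), the lever bar near (180,193) and the glue stick near (180,245). In the top view the press is at (250,200), the grip at (237,232) and the lever bar at (180,155). Next I'll take close crops of both.

Run:
```python
import cv2,numpy as np
a=cv2.imread("pics/side0.png")[145:285,155:325]; b=cv2.imread("pics/top0.png")[130:265,155:320]
cv2.imwrite("pics/sidec.png",cv2.resize(a,None,fx=4.4,fy=4.2,interpolation=3) if 0 else cv2.resize(a,None,fx=4,fy=4,interpolation=2))
cv2.imwrite("pics/topc.png",cv2.resize(b,None,fx=4,fy=4,interpolation=2))
```

```text
(no output)
```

View pics/sidec.png

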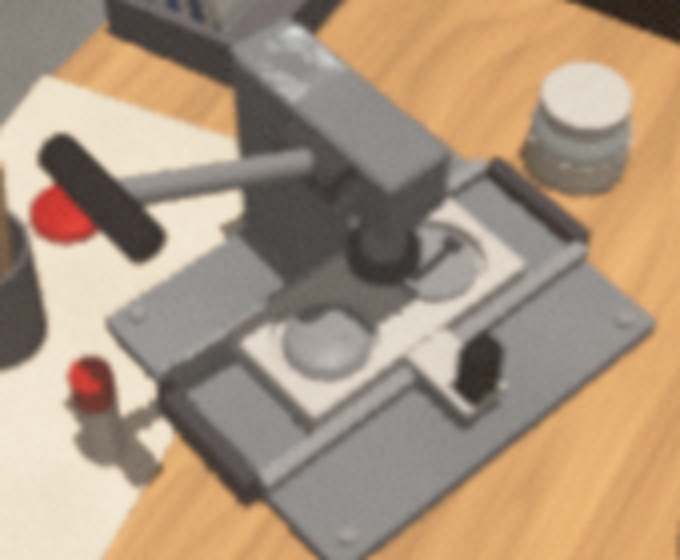

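View pics/topc.png

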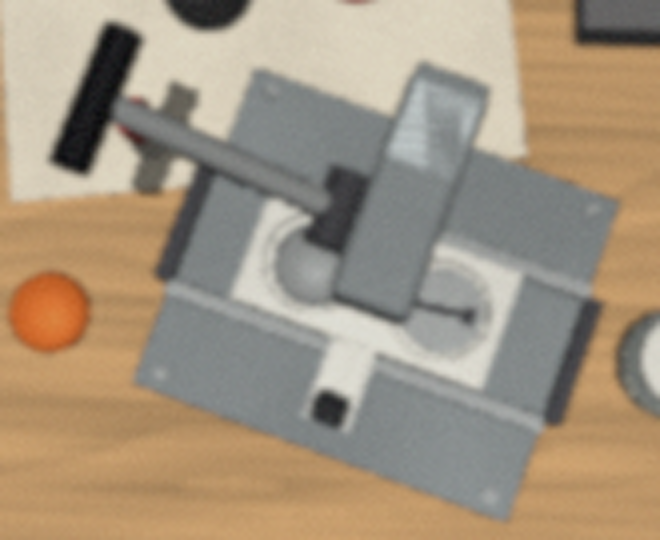

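The crops show these, in crop pixels:
- **Domed shell:** in the left (+y) die, side (327,343), top (310,265).
- **Pin back with its bar:** in the right (-y) die, side (445,262), top (440,310).
- **Grip:** side (480,370), top (329,407).
- **Lever bar:** side (102,197), top (97,98).

Look-alikes are the orange dome at full top (167,208), the red dome at (244,121), the blue badges at (146,277) and (352,274), and the red-capped glue stick under the lever. None of them is in a die. The shell is on the +y side, so the slide goes to -0.05 first and +0.05 afterwards.

```bash
cat > h.py <<'E'
import cv2,numpy as np
from rig import ctrl
def ray(n,p):
    c=ctrl.calibration(n);K=np.array([[c["fx"],0,c["cx"]],[0,c["fy"],c["cy"]],[0,0,1]])
    R=cv2.Rodrigues(np.array(c["rvec"],float))[0]
    q=cv2.undistortPoints(np.array([[p]],float),K,np.array(c["dist"],float))[0,0]
    d=R.T@np.r_[q,1]; return -R.T@np.array(c["tvec"],float).ravel(), d/np.linalg.norm(d)
def plane(n,p,z): o,d=ray(n,p); return o+d*(z-o[2])/d[2]
def tri(ps,pt):
    (o1,d1),(o2,d2)=ray("side",ps),ray("top",pt)
    s=np.linalg.lstsq(np.c_[d1,-d2],o2-o1,rcond=None)[0]; a,b=o1+s[0]*d1,o2+s[1]*d2
    return (a+b)/2,np.linalg.norm(a-b)
off=dict(side=(155,145),top=(155,130))
def full(n,u): return (np.array(u)+.5)/4-.5+off[n]
E
python3 - <<'E'
from h import *
np.set_printoptions(precision=4,suppress=True)
P=np.array([plane("top",full("top",u),.018) for u in[(258,70),(621,202),(508,519),(136,382)]])
print(P, [np.linalg.norm(P[i]-P[i-1]) for i in range(4)])
# back-left, back-right, front-right, front-left
S=[plane("side",full("side",u),.018) for u in[(108,324),(655,323),(345,568)]]; print("side BL,FR,FL",np.array(S))
c=P.mean(0); y=(P[0]+P[3]-P[1]-P[2]);x=(P[0]+P[1]-P[2]-P[3])
print("centre",c,"yaw",np.degrees([np.arctan2(x[1],x[0]),np.arctan2(-y[0],y[1])]))
print("bar",tri(full("side",(102,197)),full("top",(97,98))))
print("shell",tri(full("side",(327,340)),full("top",(310,265))),plane("top",full("top",(310,265)),.046))
print("pin",tri(full("side",(445,262)),full("top",(442,310))),plane("top",full("top",(442,310)),.046))
for n,b in(("side",(258,220,292,255)),("top",(228,222,247,242)),("side",(155,170,200,215)),("top",(165,130,192,178))):
    im=cv2.imread(f"pics/{n}0.png"); x0,y0,x1,y1=b
    m=(im.max(2)<70)[y0:y1,x0:x1].astype(np.uint8)
    k,l,s,ce=cv2.connectedComponentsWithStats(m); i=1+s[1:,4].argmax(); print(n,s[i][:4]+[x0,y0,0,0],ce[i]+[x0,y0],s[i][4])
E
```

```text
[[ 0.7532  0.0726  0.018 ]
 [ 0.6582 -0.2081  0.018 ]
 [ 0.4172 -0.1246  0.018 ]
 [ 0.5118  0.1552  0.018 ]] [np.float64(0.2552532430078612), np.float64(0.2963203161470544), np.float64(0.2550813640950425), np.float64(0.2953601597414604)]
side BL,FR,FL [[ 0.75    0.0822  0.018 ]
 [ 0.4153 -0.1159  0.018 ]
 [ 0.5091  0.1592  0.018 ]]
centre [ 0.5851 -0.0262  0.018 ] yaw [-19.0053 -18.6877]
bar (array([0.6671, 0.1486, 0.2772]), np.float64(0.0006572774944919007))
shell (array([0.601 , 0.0276, 0.0399]), np.float64(0.0008018638650452059)) [0.5999 0.0272 0.046 ]
pin (array([ 0.5668, -0.0722,  0.0394]), np.float64(0.006234859577064203)) [ 0.5691 -0.0708  0.046 ]
side [269 229  11  16] [274.2931 236.681 ] 116
top [234 229   7   7] [236.875 231.85 ] 40
side [166 180  29  29] [179.9778 194.0286] 315
top [169 137  21  36] [178.5801 154.3746] 331
```

```bash
cat >> h.py <<'E'
yaw=np.radians(-18.85); X=np.array([np.cos(yaw),np.sin(yaw),0]);Y=np.array([-np.sin(yaw),np.cos(yaw),0]);C=np.array([.5846,-.0245,0])
def W(x,y,z): return C+x*X+y*Y+np.array([0,0,z])
Zt=np.array([0,0,-1.])
R1=np.c_[np.cross(Y,Zt),Y,Zt]; R2=np.c_[-R1[:,0],-Y,Zt]
def st(s=""):
    o=ctrl.get_obs(); q=np.array(o["tool_pos"])-C; print(s,"t",round(o["t"],2),"press-frame",np.round([q@X,q@Y,q[2]],4),"F",np.round(o["ft_force"],1),"gap",round(o["finger_gap"],4))
E
python3 - <<'E'
from h import *
np.set_printoptions(precision=4,suppress=True)
g,e=tri((275,232.3),(236.8,231.8)); print("grip",g,e,"pf",[(g-C)@X,(g-C)@Y]); g2=plane("top",(236.8,231.8),.093);print([(g2-C)@X,(g2-C)@Y])
for nm,p in(("bar",[.6671,.1486,.2772]),("shell",[.601,.0276,.04]),("pin",[.5668,-.0722,.04])): q=np.array(p)-C; print(nm,q@X,q@Y)
for R in(R1,R2): print([ctrl.ik(p,R) for p in(W(-.098,0,.06),W(.02,.2,.35),W(.02,.209,.19))])
E
```

```text
grip [0.4941 0.0101 0.0844] 0.0004937600907945915 pf [np.float64(-0.09678119339760743), np.float64(0.0035106672715746867)]
[np.float64(-0.0971374662081456), np.float64(0.0031914495766880175)]
bar 0.022148162997552963 0.1904713072245629
shell -0.0013126467293008474 0.05460445914542195
pin -0.0014338713992990567 -0.05089276974984044
[array([ -7.8413,  -5.3589, 117.9919,  -0.    ,  67.367 , -78.9913]), array([  7.1264,   8.9015,  74.9443,  -0.    ,  96.1542, -64.0236]), array([  7.8011,  13.29  ,  85.082 ,  -0.    ,  81.6281, -63.3489])]
[array([ -7.8413,  -5.3589, 117.9919,  -0.    ,  67.367 , 101.0087]), array([  7.1264,   8.9015,  74.9443,  -0.    ,  96.1542, 115.9764]), array([  7.8011,  13.29  ,  85.082 ,  -0.    ,  81.6281, 116.6511])]
```

The measurements agree with the description: bar z is 0.277 against 0.281, grip x is -97 mm against -98, and the dies sit at ±50 mm. The slide is near the middle. I'll straddle the grip and push it towards -y.

Run:
```python
from h import *
ctrl.gripper_to(.06)
ctrl.move_pose(W(-.098,.003,.33),R1); st("hover")
ctrl.move_l(W(-.098,.003,.12),.15)
print(ctrl.move_l(W(-.098,.003,.062),.05,max_force=8)); st("down")
print(ctrl.move_l(W(-.098,-.085,.062),.04,max_force=12)); st("pushed")
ctrl.dwell(.4); st("hold")
cv2.imwrite("pics/t1.png",cv2.cvtColor(ctrl.get_image("top"),cv2.COLOR_RGB2BGR))
im=cv2.cvtColor(ctrl.get_image("side"),cv2.COLOR_RGB2BGR)[145:285,155:325]; cv2.imwrite("pics/s1.png",cv2.resize(im,None,fx=4,fy=4,interpolation=2))
```

```text
hover t 2.97 press-frame [-0.0977  0.0024  0.3298] F [-0.   0.6  0. ] gap 0.0597
False
down t 5.83 press-frame [-0.0976  0.0031  0.0624] F [-0.3  0.2 -0.3] gap 0.0598
True
pushed t 7.37 press-frame [-0.0983 -0.0641  0.0616] F [1.5 2.2 0.3] gap 0.0597
hold t 7.77 press-frame [-0.0993 -0.064   0.0609] F [-0.5 -0.4  0.4] gap 0.06
```

View pics/s1.png

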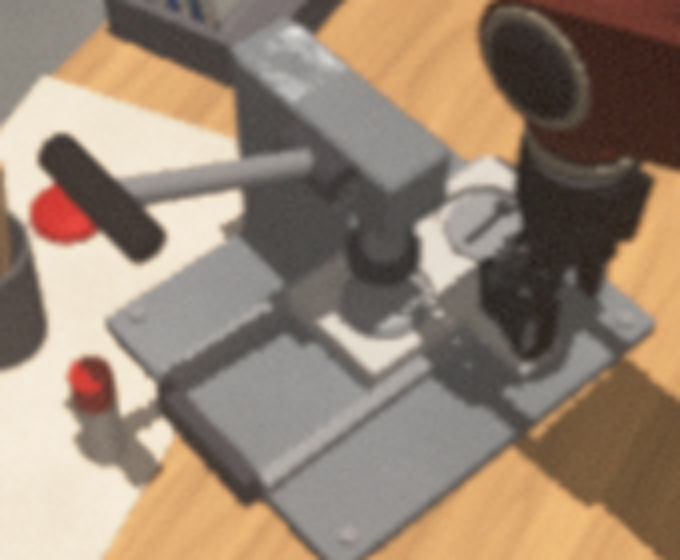

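The shell is now under the ram and the slide is near the right end. The force dropped after the stop, so I'll push again more firmly to be sure it's home.

Run:
```python
from h import *
print(ctrl.move_l(W(-.098,-.08,.062),.02,max_force=20)); st("push2")
print(ctrl.move_l(W(-.098,-.08,.062),.02,max_force=20)); st("push3")
ctrl.move_l(W(-.098,-.05,.062),.08); ctrl.dwell(.2)
st("free")
ctrl.move_l(W(-.098,-.05,.35),.2)
ctrl.gripper_to(0)
im=cv2.cvtColor(ctrl.get_image("top"),cv2.COLOR_RGB2BGR); cv2.imwrite("pics/t2.png",im)
ctrl.move_pose(W(.02,.191,.35),R1); st("above lever")
print(ctrl.move_l(W(.02,.191,.27),.08,max_force=3)); st("touch")
im=cv2.cvtColor(ctrl.get_image("top"),cv2.COLOR_RGB2BGR); cv2.imwrite("pics/t3.png",im)
b=np.hstack([cv2.imread("pics/t2.png")[130:265,155:320],im[130:265,155:320]]); cv2.imwrite("pics/c2.png",cv2.resize(b,None,fx=2.4,fy=2.4,interpolation=2))
```

```text
True
push2 t 8.26 press-frame [-0.0996 -0.0637  0.0604] F [1.9 2.2 1.8] gap 0.0601
True
push3 t 8.64 press-frame [-0.0998 -0.0634  0.0599] F [0.5 2.5 0.6] gap 0.0599
free t 9.17 press-frame [-0.0982 -0.0502  0.0618] F [0.7 0.  0. ] gap 0.0602
above lever t 12.45 press-frame [0.02   0.1901 0.3504] F [ 0.8 -0.2  0.5] gap -0.0
True
touch t 13.17 press-frame [0.0189 0.1908 0.2884] F [ 0.3 -0.8  0.8] gap -0.0002
```

View pics/c2.png

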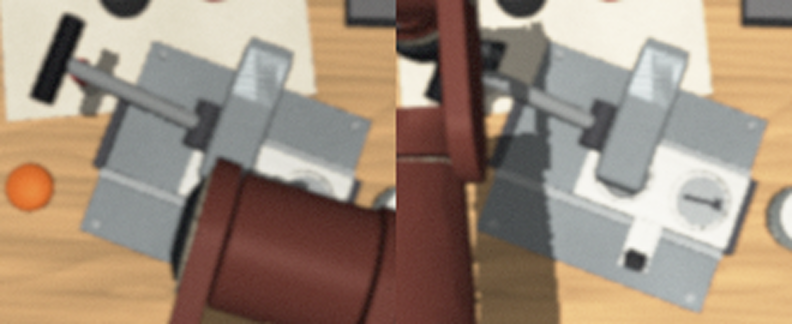

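The right half shows the slide's right end against the right stop block, the pin back clear to the right at crop (703,199) and the grip at (634,260). The fingers touch the bar from above. I'll check the grip position numerically, then press along the arc.

Run:
```python
from h import *
im=cv2.imread("pics/t3.png"); x0,y0,x1,y1=246,231,262,246
m=(im.max(2)<70)[y0:y1,x0:x1].astype(np.uint8)
k,l,s,ce=cv2.connectedComponentsWithStats(m); i=1+s[1:,4].argmax(); g=plane("top",ce[i]+[x0,y0],.093)-C
print("grip",g@X,g@Y,s[i][4])
if g@Y<-.043:
    for a in np.arange(.42,-.16,-.08):   # handle angle along the arc, ends past the stop
        hit=ctrl.move_l(W(.02,.04+.17*np.cos(a),.2+.17*np.sin(a)+.011),.06,max_force=35)
        st(f"a={a:.2f} hit={hit}")
        if hit: break
    ctrl.dwell(.5); st("held")
    im=cv2.cvtColor(ctrl.get_image("side"),cv2.COLOR_RGB2BGR)[145:285,155:325]; cv2.imwrite("pics/s4.png",cv2.resize(im,None,fx=4,fy=4,interpolation=2))
```

```text
grip -0.09642604299468926 -0.046892813479848174 33
a=0.42 hit=False t 13.57 press-frame [0.02   0.1958 0.2804] F [0.3 2.1 3. ] gap -0.0003
a=0.34 hit=False t 13.94 press-frame [0.0197 0.2004 0.2669] F [-0.2  1.3  3.7] gap 0.0
a=0.26 hit=False t 14.32 press-frame [0.0198 0.2041 0.2539] F [-0.6  1.3  3.2] gap 0.0002
a=0.18 hit=False t 14.69 press-frame [0.0199 0.2071 0.2407] F [-1.5  1.4  3.6] gap -0.0
a=0.10 hit=False t 15.07 press-frame [0.0199 0.2091 0.2276] F [-0.9  1.8  3.5] gap 0.0002
a=0.02 hit=False t 15.44 press-frame [0.0199 0.2099 0.2143] F [0.4 0.8 3.3] gap 0.0003
a=-0.06 hit=False t 15.82 press-frame [0.0203 0.21   0.2016] F [-0.   2.9  5. ] gap 0.0004
a=-0.14 hit=True t 16.1 press-frame [0.0204 0.2102 0.1964] F [-4.7  0.5  8.4] gap 0.0
held t 16.6 press-frame [0.0204 0.2101 0.1959] F [-3.9  0.3  9.7] gap 0.0004
```

View pics/s4.png

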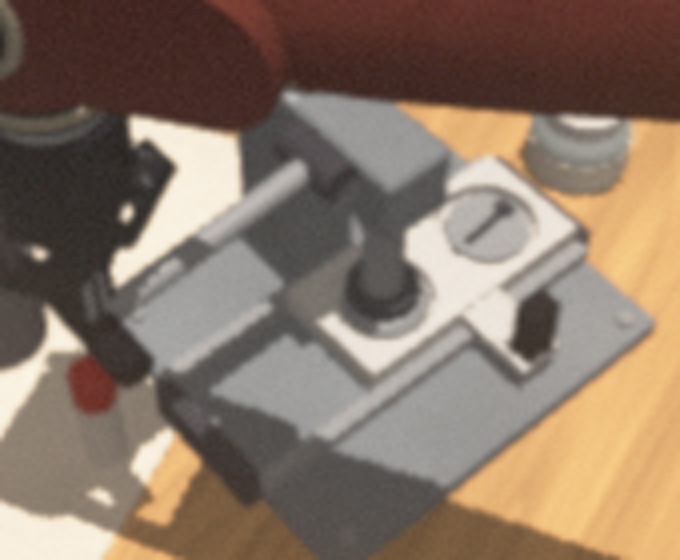

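The lever is down and the ram is in the die. I'll press a little harder to confirm it's on the stop.

Run:
```python
from h import *
for z in(.191,.187,.183):
    h=ctrl.move_l(W(.02,.209,z),.02,max_force=25); ctrl.dwell(.25); st(f"z={z} {h}")
    if abs(ctrl.get_obs()["ft_force"][2])>28: break
```

```text
z=0.191 False t 17.23 press-frame [0.0204 0.2101 0.1956] F [-4.   3.2 14.4] gap -0.0001
z=0.187 False t 17.82 press-frame [0.0205 0.2102 0.195 ] F [-10.8   2.4  24.9] gap -0.0002
z=0.183 False t 18.43 press-frame [0.0206 0.2102 0.1945] F [-16.7   0.8  36. ] gap 0.0
```

The lever is on its hard stop: 36 N with hardly any motion. Now I'll release it along the arc and push the slide the other way.

Run:
```python
from h import *
for a in(-.02,.1,.22,.34,.46,.55): ctrl.move_l(W(.02,.04+.17*np.cos(a),.2+.17*np.sin(a)+.013),.07)
ctrl.move_l(W(.02,.19,.35),.1); st("up")
im=cv2.cvtColor(ctrl.get_image("side"),cv2.COLOR_RGB2BGR)[145:285,155:325]; cv2.imwrite("pics/s5.png",cv2.resize(im,None,fx=3,fy=3,interpolation=2))
```

```text
up t 21.73 press-frame [0.02   0.1901 0.3502] F [ 1.  -0.3 -0.9] gap -0.0001
```

View pics/s5.png

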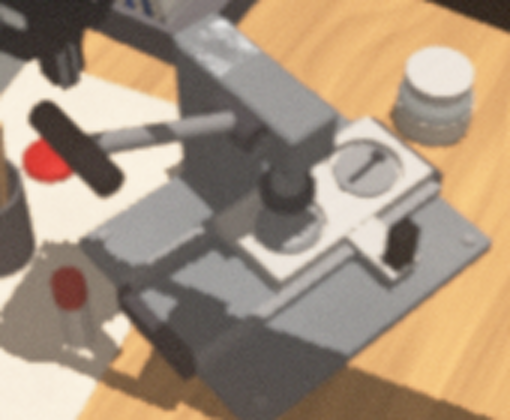

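The lever bar is back up at crop (75,147), the ram is raised at (287,190), and the shell is still in its die at (290,225). Now I'll push the slide to +y.

Run:
```python
from h import *
ctrl.move_pose(W(-.098,-.048,.33),R1); ctrl.gripper_to(.06)
ctrl.move_l(W(-.098,-.048,.12),.15)
print(ctrl.move_l(W(-.098,-.048,.062),.05,max_force=8)); st("down")
print(ctrl.move_l(W(-.098,.09,.062),.04,max_force=12)); st("pushed")
for i in range(2): print(ctrl.move_l(W(-.098,.09,.062),.02,max_force=20)); st("again")
ctrl.move_l(W(-.098,.055,.062),.08); ctrl.dwell(.2); st("free")
ctrl.move_l(W(-.098,.055,.3),.2)
ctrl.move_pose(np.array([.35,-.45,.35]),R1); st("away")
for n in("side","top"):
    im=cv2.cvtColor(ctrl.get_image(n),cv2.COLOR_RGB2BGR); cv2.imwrite(f"pics/{n}6.png",im)
a=cv2.imread("pics/side6.png")[145:280,155:320];b=cv2.imread("pics/top6.png")[130:265,155:320]
cv2.imwrite("pics/c6.png",cv2.resize(np.hstack([a,b]),None,fx=2.4,fy=2.4,interpolation=2))
```

```text
False
down t 26.27 press-frame [-0.0976 -0.048   0.0624] F [ 0.7 -0.3  0.1] gap 0.0605
True
pushed t 28.85 press-frame [-0.0983  0.0697  0.0614] F [ 0.  -1.6  0.8] gap 0.0599
True
again t 29.32 press-frame [-0.0991  0.0693  0.0603] F [-0.7 -1.6  1.3] gap 0.0596
True
again t 29.77 press-frame [-0.0995  0.0689  0.0594] F [ 0.1 -1.9  1.3] gap 0.06
free t 30.3 press-frame [-0.0981  0.055   0.0619] F [-0.5 -0.1 -0.6] gap 0.0597
away t 33.58 press-frame [-0.0841 -0.4776  0.3499] F [-0.4  0.3  0.4] gap 0.0601
```

View pics/c6.png

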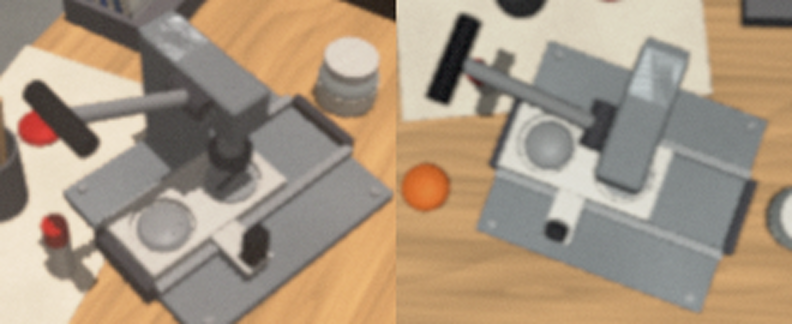

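The slide is against the left stop, and its travel between stops was about 100 mm. The pin back is under the ram, the shell is in its die at crop (550,143), and the lever is up. Nothing else has moved.

```bash
python3 -c "
from rig import ctrl
print(ctrl.close_job())"
```

```text
the job is handed in; nothing more can be done
None
```

The shell was pressed once with the slide home, the slide now stands at its other end stop with the pin back under the ram and the lever up, and the job is handed in at about 34 s (no verdict was shown).

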